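Press home the row of studs on a mould

ROBOT

A 6-joint arm with a two-finger parallel gripper is mounted at the origin on the work surface. World frame = base frame: x ahead of the robot, y to its left, z up, the work surface at z = 0. Lengths are in m, angles in rad, forces in N, time in s.
With the tool pointing down it reaches from about 0.325 to 0.75 m from the base axis. Payload 7.6 kg.
Tool frame: the origin (TCP) lies between the finger pads, 19 mm behind the fingertips; this is the grasp point; z points along the fingers, y is the line along which they close (so a half turn about z gives the same grasp; the last joint's range is limited). The gripper opens to 85 mm and grips with 20 to 120 N. Pads are 22 mm wide; open, the fingers measure 114 mm over their backs; the gripper's body (76 mm by 85 mm) begins 54 mm behind the grasp point. The pads swing forward as they close: fully open they stand 13 mm farther back than shut.
Start: joints at [1.175, 0.052, 1.401, -0, 1.689, -0.07], TCP at [0.168, 0.497, 0.25] pointing down, gripper open.
Joint ranges: [-2.9, 2.9], [-0.91, 2.17], [0.12, 2.37], [-1.06, 4.2], [0.26, 2.73], [-2.93, 2.93]. Speed limits (rad/s): [2.57, 2.57, 3.01, 3.14, 3.14, 3.14].

INTERFACE

Orientations are given as a unit quaternion [x, y, z, w].
In Python, from workcell import manip gives the robot as it stands.
- The arm moves only by the shell command python3 -m creep 'ROWS' [FORCE]. ROWS is text: rows parted by semicolons, each of 7 numbers parted by spaces: the turn, a rotation vector about the world's x, y, z each as a share of 180 degrees, from -1 to 1, then the shift along the world's x, y, z each as a share of 750 mm, from -1 to 1, then the closure, from -1 (fully open) to 1 (shut). In form: wx wy wz dx dy dz hand; .... A call has 1 to 20 rows; each row shifts and turns the commanded pose from where the row before left it; what a row does not reach is not made up. A row lasts 1/12 s, in which the tool goes at most 41.7 mm and 7.16 degrees, less where a joint would pass 70% of its speed; a pose out of reach is approached as far as the arm can. A call with a number of a shift or a turn outside -1 to 1 is refused whole. A call with a gripper value outside its range is refused whole. The fingers move at their own pace and stop on an object; FORCE is the grip in N (left out, the last holds). Time passes only in rows, so rows that do not move let the fingers close. It gives the time, the measured TCP pose, the force, the opening and the grip force at its end, in the units of the state.
- manip.observe(): the state, without advancing time (a new reading comes with each control period).
- manip.capture(name): name is "scene" or "top" or "wrist"; returns (picture, depth): 384x512x3 uint8, blue, green, red; 384x512 float32, m along the optical axis (not along the pixel's ray), 0 where there is no reading.
- manip.camera_model(name): a dict with "intrinsics" (3x3 intrinsics, pixels), "D" ([k1, k2, p1, p2, k3] as OpenCV has them; the pictures are not rectified), "world_from_camera" (4x4, takes a point from camera to world coordinates). Camera axes: x right, y down, z forward; pixel columns grow to the right and rows downward; lengths in m; the calibration is good to about 2 mm. A picture is of the moment at which its call begins: read the wrist's pose just before it. camera_model takes no time and is no camera call; for the wrist camera it gives the pose at the moment of the call.
- manip.close_job(): hands the job in; it is judged then, once.
The state is a dict: "time": time; "joints": joint angles; "joint_velocities": joint speeds; "effort": joint torques, N m; "eef_pos": TCP position; "tcp_rot": TCP orientation; "force": force on the tool from outside, world axes, zero at the start; "moment": the same for the moment, N m; "finger_gap": finger opening in m; "gripper_force": force on a finger pad.
Only numpy, scipy, OpenCV 4.12 (cv2) and the standard library are available. Lean on these libraries where they do the work, as an engineer would, in place of code of your own. Each camera call takes 0.05 s, during which the arm holds its last target. There are 200 camera calls.

TASK

Run your fingertips along the curved row of six metal studs that pins the green rubber face to the plaster mould, pressing each stud gently down until its head rests on the rubber: begin with the stud nearest the pouring lip and take them one after another to the other end. Make it one low pass, keeping the fingertips within about 5 cm of the mould's face from the first stud until the last is home. Only press: do not pull a stud up, pick anything up, or disturb the loose things on the mould and the table.

Things in the scene. Friction and masses are not known exactly. Their poses are not given: they have to be found in the camera images.
- mould: Fixed plaster mould, 200 x 300 mm, lying at any yaw. Origin: centre of underside, on the table; z up, y along its length. Its flat green rubber face is 50 mm above the origin. A pouring lip (trough 90 mm wide, at most 44 mm high) juts 58 mm beyond the -y end. Six metal push studs stand in an S-shaped row along the face, joined by a darker seam line.
- stud1_top (a point): Centre of the top of the first stud counted from the pouring lip (at x -10, y -100 mm in the mould's frame): a flat round bare-metal head, 24 mm across and 5 mm thick, on an 8 mm stem. The point moves with the stud: 62 to 65 mm above the table at the start, 55 mm when home.
- stud2_top (a point): Centre of the top of the second stud counted from the pouring lip (at x -35, y -60 mm in the mould's frame): a flat round bare-metal head, 24 mm across and 5 mm thick, on an 8 mm stem. The point moves with the stud: 62 to 65 mm above the table at the start, 55 mm when home.
- stud3_top (a point): Centre of the top of the third stud counted from the pouring lip (at x -20, y -20 mm in the mould's frame): a flat round bare-metal head, 24 mm across and 5 mm thick, on an 8 mm stem. The point moves with the stud: 62 to 65 mm above the table at the start, 55 mm when home.
- stud4_top (a point): Centre of the top of the fourth stud counted from the pouring lip (at x 20, y 20 mm in the mould's frame): a flat round bare-metal head, 24 mm across and 5 mm thick, on an 8 mm stem. The point moves with the stud: 62 to 65 mm above the table at the start, 55 mm when home.
- stud5_top (a point): Centre of the top of the fifth stud counted from the pouring lip (at x 35, y 60 mm in the mould's frame): a flat round bare-metal head, 24 mm across and 5 mm thick, on an 8 mm stem. The point moves with the stud: 62 to 65 mm above the table at the start, 55 mm when home.
- stud6_top (a point): Centre of the top of the sixth stud counted from the pouring lip (at x 10, y 100 mm in the mould's frame): a flat round bare-metal head, 24 mm across and 5 mm thick, on an 8 mm stem. The point moves with the stud: 62 to 65 mm above the table at the start, 55 mm when home.
- stud1 (a joint): How far the first stud is pressed in, m: 0 to 0.003 at the start (7 to 10 mm gap under the head), 0.010 when fully home with the head resting on the rubber (firm stop). No spring: it moves straight down against about 3 N of friction and stays where it is left. Negative if pulled up.
- stud2 (a joint): How far the second stud is pressed in, m: 0 to 0.003 at the start (7 to 10 mm gap under the head), 0.010 when fully home with the head resting on the rubber (firm stop). No spring: it moves straight down against about 3 N of friction and stays where it is left. Negative if pulled up.
- stud3 (a joint): How far the third stud is pressed in, m: 0 to 0.003 at the start (7 to 10 mm gap under the head), 0.010 when fully home with the head resting on the rubber (firm stop). No spring: it moves straight down against about 3 N of friction and stays where it is left. Negative if pulled up.
- stud4 (a joint): How far the fourth stud is pressed in, m: 0 to 0.003 at the start (7 to 10 mm gap under the head), 0.010 when fully home with the head resting on the rubber (firm stop). No spring: it moves straight down against about 3 N of friction and stays where it is left. Negative if pulled up.
- stud5 (a joint): How far the fifth stud is pressed in, m: 0 to 0.003 at the start (7 to 10 mm gap under the head), 0.010 when fully home with the head resting on the rubber (firm stop). No spring: it moves straight down against about 3 N of friction and stays where it is left. Negative if pulled up.
- stud6 (a joint): How far the sixth stud is pressed in, m: 0 to 0.003 at the start (7 to 10 mm gap under the head), 0.010 when fully home with the head resting on the rubber (firm stop). No spring: it moves straight down against about 3 N of friction and stays where it is left. Negative if pulled up.
- finial: Loose turned plaster finial, 38 mm across, 44 mm high, standing on the mould's face beside the row, 70 to 85 mm from the nearest stud. Origin: centre of its underside. Leave alone.
- wedge_block: Loose wooden block, 30 x 36 x 30 mm, standing on the mould's face on the other side of the row, 70 to 85 mm from the nearest stud. Origin: centre of its underside. Leave alone.
- paint_can: Loose closed metal can, 68 mm across, 100 mm high, on the table to the left of the mould. Origin: centre of its underside. Leave alone.
- paper_cup: Loose open card cup, 72 mm across, 85 mm high, on the table to the right of the mould. Origin: centre of its underside. Leave alone.
- brush: Loose brush lying flat on the table to the left. Leave alone.
- spatula: Loose spatula lying flat on the table to the right. Leave alone.
- spare_stud: Loose spare stud lying head down on the table, near the robot on the right: head 24 mm across, 17 mm high. Not part of the row. Leave alone.

How it is judged:
On the way, in this order (a step that is already met when the one before it is completed fails the run):
1. the first stud from the pouring lip is home, before the next one (value of joint stud1 above 0.008 m), for 0.1 s.
2. the second stud from the pouring lip is home, before the next one (value of joint stud2 above 0.008 m), for 0.1 s.
3. the third stud from the pouring lip is home, before the next one (value of joint stud3 above 0.008 m), for 0.1 s.
4. the fourth stud from the pouring lip is home, before the next one (value of joint stud4 above 0.008 m), for 0.1 s.
5. the fifth stud from the pouring lip is home, before the next one (value of joint stud5 above 0.008 m), for 0.1 s.
6. the sixth stud from the pouring lip is home (value of joint stud6 above 0.008 m), for 0.1 s.
At the end, for the whole second after the job is handed in: All six studs are pressed to within 2 mm of fully home and the loose things are at rest (value of joint each of stud1, stud2, stud3, stud4, stud5, stud6 above 0.008 m and linear speed of each of finial, wedge_block, paint_can, paper_cup, brush, spatula, spare_stud below 0.02 m/s); the robot touches nothing.
It fails at once if the mould or its studs are pressed with more than 45 N (contact force between the arm and mould above 45 N).
It fails at once if between the first stud and the last the TCP rises more than 120 mm above the mould's face (fingertips some 10 cm above it) (value of joint stud1 above 0.008 m and not (value of joint stud6 above 0.008 m) and z of the grasp point in the frame of mould above 0.17 m).
It fails at once if between the first stud and the last the fingers leave the mould sideways (TCP more than 200 mm from the mould's centre) (value of joint stud1 above 0.008 m and not (value of joint stud6 above 0.008 m) and horizontal distance between the grasp point and mould above 0.2 m).
It fails at once if a stud is pulled up by more than 3 mm above its highest start (value of joint any of stud1, stud2, stud3, stud4, stud5, stud6 below -0.003 m).
It fails at once if a loose thing is moved more than 15 mm or lifted (distance of any of finial, wedge_block, paint_can, paper_cup, brush, spatula, spare_stud from where it was at the start of the episode above 0.015 m).
It also fails if it takes over 58 s, if anything falls off the work surface, if the arm or the gripper's body presses on something with over 40 N, if the wrist force passes 120 N, or if a joint passes its speed limit or range.

## Working session

There is one attempt and no reset: what is moved stays moved. The work goes in short steps, Python scripts to look and compute and a shell command to move; the robot and the scene stay as the last step left them, time stands still between calls to the robot, and variables do not carry over. Pictures are saved under pics/ and viewed, at most 10 in all, crops included, and the job is handed in when it is done.

```bash
mkdir -p pics
python3 - <<'E'
from workcell import manip
import cv2,numpy as np
s=manip.observe();print(s['time'],s['eef_pos'],s['tcp_rot'],s['force'],s['finger_gap'])
for n in('top','scene'):
    im,d=manip.capture(n);cv2.imwrite(f'pics/{n}.png',im);np.save(f'{n}_d.npy',d)
    m=manip.camera_model(n);print(n,np.round(m['intrinsics'],1).tolist(),m['D'],np.round(m['world_from_camera'],3).tolist())
E
```

```text
0.0 [0.16791072 0.49715053 0.24916831] [ 1.62177917e-01  9.86761233e-01 -7.45581526e-04 -1.89807675e-04] [ 0.09804336 -0.41108715 -1.58220365] 0.08540259311059967
top [[389.9, 0.0, 252.9], [0.0, 389.9, 189.7], [0.0, 0.0, 1.0]] [0.00929972 0.         0.         0.         0.        ] [[-0.006, -0.993, 0.116, 0.344], [-1.0, 0.007, 0.006, -0.027], [-0.006, -0.115, -0.993, 1.46], [0.0, 0.0, 0.0, 1.0]]
scene [[367.3, 0.0, 260.8], [0.0, 367.3, 191.2], [0.0, 0.0, 1.0]] [-0.00703312  0.          0.          0.          0.        ] [[0.736, 0.442, -0.513, 0.996], [0.677, -0.488, 0.551, -0.559], [-0.007, -0.753, -0.658, 0.75], [0.0, 0.0, 0.0, 1.0]]
```

View pics/top.png

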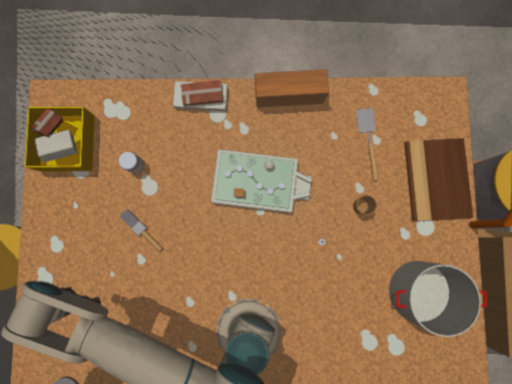

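The top view shows the mould centred near (255,181), with its pouring lip at the right end (300,187). The stud row runs from about (282,186) to (228,174). The finial is near (269,166) and the block near (239,193). I'll enlarge both views next.

```bash
cat > h.py <<'E'
import cv2,numpy as np
from workcell import manip
def ray(n,px,z):
    m=manip.camera_model(n);K=np.array(m['intrinsics']);T=np.array(m['world_from_camera'])
    p=cv2.undistortPoints(np.float64(px).reshape(-1,1,2),K,np.array(m['D'])).reshape(-1,2)
    d=np.c_[p,np.ones(len(p))]@T[:3,:3].T;o=T[:3,3]
    return o+d*((z-o[2])/d[:,2])[:,None]
E
python3 - <<'E'
from h import *
im=cv2.imread('pics/top.png');sc=cv2.imread('pics/scene.png')
hsv=cv2.cvtColor(im,cv2.COLOR_BGR2HSV)
c=cv2.resize(im[140:222,200:325],None,fx=6,fy=6,interpolation=cv2.INTER_CUBIC);cv2.imwrite('pics/topc.png',c)
cv2.imwrite('pics/scene2.png',sc)
g=cv2.inRange(hsv,(40,25,80),(90,255,255));g[:140]=0;g[222:]=0;g[:,:200]=0;g[:,325:]=0
g=cv2.morphologyEx(g,cv2.MORPH_CLOSE,np.ones((5,5)))
cs=max(cv2.findContours(g,0,2)[0],key=cv2.contourArea)
b=cv2.boxPoints(cv2.minAreaRect(cs));print(b)
w=ray('top',b,.05);print(w.round(4).tolist(),w.mean(0),[np.linalg.norm(w[i]-w[i-1]) for i in range(4)])
E
```

```text
[[214.33525 199.4288 ]
 [220.19737 151.55478]
 [294.3106  160.62988]
 [288.4485  208.5039 ]]
[[0.4732, 0.1212, 0.05], [0.6501, 0.1005, 0.05], [0.6141, -0.1717, 0.05], [0.4384, -0.1473, 0.05]] [ 0.54393033 -0.0243413   0.05      ] [np.float64(0.2706905870700134), np.float64(0.17809643697993296), np.float64(0.27455145450976903), np.float64(0.17738161006436076)]
```

View pics/topc.png

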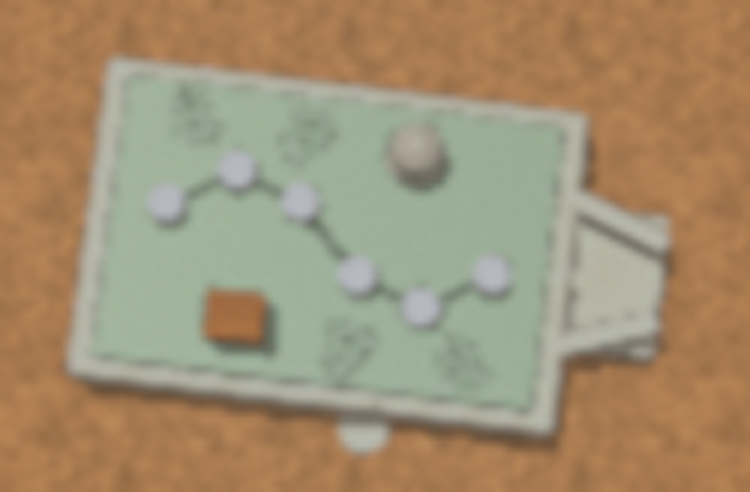

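View pics/scene2.png

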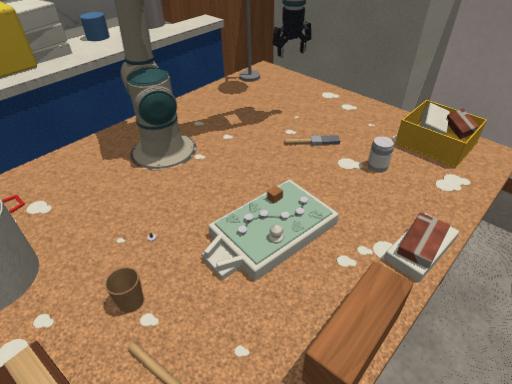

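The enlarged top view shows all six bluish stud heads, at crop positions (490,273), (421,308), (358,275), (300,203), (237,170) and (167,204). The first of these is nearest the lip. The scene view agrees. Next I'll fit the mould pose to the stud centroids.

```bash
cat >> h.py <<'E'
G=np.array([[-10,-100],[-35,-60],[-20,-20],[20,20],[35,60],[10,100]])/1000.
def fit(w):
    a=G-G.mean(0);c=w-w.mean(0);th=np.arctan2((a[:,0]*c[:,1]-a[:,1]*c[:,0]).sum(),(a*c).sum())
    R=np.array([[np.cos(th),-np.sin(th)],[np.sin(th),np.cos(th)]]);t=w.mean(0)-R@G.mean(0)
    return th,R,t
def heads(n,seeds,r):
    im,_=manip.capture(n);im=im.astype(float);out=[]
    bl=im[...,0]-im[...,1] # blue minus green: positive on heads, negative on rubber
    yy,xx=np.mgrid[:im.shape[0],:im.shape[1]]
    for x,y in seeds:
        w=np.clip(bl+8,0,None)*(np.hypot(xx-x,yy-y)<r)
        for _ in range(3):
            x,y=(w*xx).sum()/w.sum(),(w*yy).sum()/w.sum();w=np.clip(bl+8,0,None)*(np.hypot(xx-x,yy-y)<r)
        out.append((x,y))
    return np.array(out)
E
python3 - <<'E'
from h import *
crop=np.array([(490,273),(421,308),(358,275),(300,203),(237,170),(167,204)])
p0={'top':crop/6+[200,140],'scene':[(242,230),(249,217),(264,213),(285,216),(300,211),(304,199)]}
for n in p0:
    p=heads(n,p0[n],5);w=ray(n,p,.0635 if n=='top' else .0625)[:,:2];th,R,t=fit(w)
    print(n,p.round(1).tolist(),np.degrees(th),t,'\nres mm',((w-(G@R.T+t))*1000).round(1).tolist(),'\n',w.round(4).tolist(),(G@R.T+t).round(4).tolist())
    im=cv2.imread(f'pics/{n}.png');print([im[int(round(y)),int(round(x))].tolist() for x,y in p])
d=np.load('top_d.npy');K=np.array(manip.camera_model('top')['intrinsics'])
T=np.array(manip.camera_model('top')['world_from_camera'])
for x,y in heads('top',p0['top'],5):
    z=d[int(round(y)),int(round(x))];print((T@[(x-K[0,2])/K[0,0]*z,(y-K[1,2])/K[1,1]*z,z,1])[:3].round(4))
E
```

```text
top [[281.5, 185.5], [269.7, 190.8], [259.2, 185.5], [249.6, 173.3], [239.2, 168.0], [227.4, 173.4]] -7.316323644934563 [ 0.54360512 -0.02487287] 
res mm [[-0.1, 0.3], [0.4, 0.1], [-0.0, 0.1], [-0.0, -0.2], [-0.2, -0.2], [-0.0, -0.2]] 
 [[0.5208, -0.1225], [0.5017, -0.0798], [0.5212, -0.042], [0.566, -0.0078], [0.5857, 0.03], [0.5662, 0.0729]] [[0.521, -0.1228], [0.5012, -0.0799], [0.5212, -0.0422], [0.566, -0.0076], [0.586, 0.0302], [0.5663, 0.073]]
[[191, 184, 182], [191, 184, 181], [191, 184, 182], [191, 184, 182], [190, 185, 182], [191, 184, 182]]
scene [[242.1, 229.2], [248.4, 216.9], [263.5, 213.2], [284.7, 214.7], [299.4, 210.9], [303.4, 199.6]] -8.020440867435273 [ 0.54730985 -0.02729844] 
res mm [[0.0, 1.0], [0.3, 0.5], [0.2, -0.0], [0.4, -0.5], [-0.4, -0.3], [-0.5, -0.7]] 
 [[0.5235, -0.1239], [0.5046, -0.0814], [0.5249, -0.0443], [0.5703, -0.0108], [0.59, 0.027], [0.5707, 0.0697]] [[0.5235, -0.1249], [0.5043, -0.0818], [0.5247, -0.0443], [0.5699, -0.0103], [0.5903, 0.0272], [0.5712, 0.0703]]
[[199, 198, 204], [198, 196, 203], [197, 197, 202], [198, 197, 203], [197, 197, 203], [197, 196, 203]]
[ 0.5195 -0.1219  0.0737]
[ 0.5013 -0.0796  0.0671]
[ 0.5214 -0.042   0.0627]
[ 0.5655 -0.0078  0.0668]
[0.5854 0.0299 0.0655]
[0.5667 0.0731 0.0604]
```

The two views agree to about 3 mm and the residuals are under 1 mm. I'll close the fingers while moving across above the mould, then refine with the wrist camera.

```bash
python3 -m creep '0 0 0 .024 -.039 0 1;0 0 0 .024 -.039 0 1;0 0 0 .024 -.039 0 1;0 0 0 .024 -.039 0 1;0 0 0 .024 -.039 0 1;0 0 0 .024 -.039 0 1;0 0 0 .024 -.039 0 1;0 0 0 .024 -.039 0 1;0 0 0 .024 -.039 0 1;0 0 0 .024 -.039 0 1;0 0 0 .024 -.039 0 1;0 0 0 .024 -.039 0 1;0 0 0 .024 -.039 0 1;0 0 0 .024 -.039 0 1;0 0 0 .024 -.039 0 1;0 0 0 .024 -.039 0 1;0 0 0 .024 -.039 0 1;0 0 0 .024 -.039 0 1;0 0 0 .024 -.039 0 1;0 0 0 0 0 0 1' 20
python3 - <<'E'
from h import *
im,d=manip.capture('wrist');cv2.imwrite('pics/wrist.png',im);np.save('wrist_d.npy',d)
s=manip.observe();print(s['time'],s['eef_pos'],s['tcp_rot'],s['force'],s['finger_gap'],s['joints'])
E
```

```text
time: 1.92
eef_pos: [0.5114, -0.0627, 0.2488]
tcp_rot: [0.164, 0.986, -0.001, -0.001]
force: [-0.5, -0.2, 0.2]
finger_gap: -0.0003
gripper_force: 0.0
1.9667 [ 0.51055493 -0.06054879  0.24902169] [ 1.63945334e-01  9.86469052e-01 -7.36044875e-05 -8.54972798e-04] [-0.41949957  1.05117531 -0.44178267] 0.00013040058760288662 [-1.89778879e-01  2.29731687e-02  1.43267733e+00 -1.91365660e-04
  1.68764786e+00 -1.43121966e+00]
```

View pics/wrist.png

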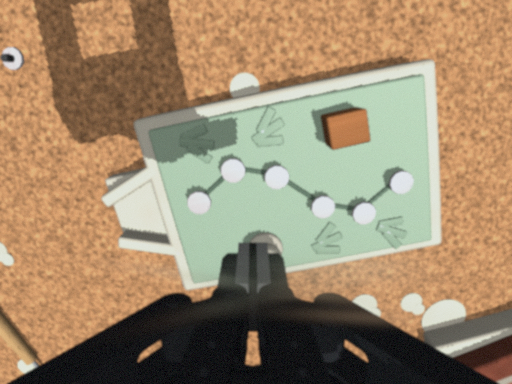

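The wrist view shows the studs clearly, with stud 1 at (199,202), then (232,170), (276,177), (322,206), (364,212) and stud 6 at (401,182). I'll fit the pose from here.

Run:
```python
from h import *
p0=[(199,202),(232,170),(276,177),(322,206),(364,212),(401,182)]
m=manip.camera_model('wrist')
im,_=manip.capture('wrist');hs=cv2.cvtColor(im,cv2.COLOR_BGR2HSV)
k=((hs[...,1]<30)&(hs[...,2]>170)).astype(np.uint8)
_,L,st,ce=cv2.connectedComponentsWithStats(k);P=[];A=[]
for x,y in p0:P.append(ce[L[y,x]]);A.append(int(st[L[y,x],4]))
w=ray('wrist',P,.0635)[:,:2];th,R,t=fit(w);print(np.round(P,1).tolist(),A,np.degrees(th),t,((w-(G@R.T+t))*1000).round(1).tolist(),(G@R.T+t).round(4).tolist())
s=manip.observe();print(s['time'],s['eef_pos'],s['force'])
```

```text
[[196.7, 204.9], [230.8, 172.6], [274.8, 179.3], [321.1, 209.0], [362.1, 215.4], [399.8, 184.4]] [457, 493, 497, 452, 428, 464] -6.967462060267816 [ 0.54571223 -0.02355026] [[0.2, -0.1], [0.1, 0.4], [0.2, 0.4], [-0.4, -0.0], [-0.1, -0.4], [-0.0, -0.3]] [[0.5237, -0.1216], [0.5037, -0.0789], [0.5234, -0.041], [0.568, -0.0061], [0.5877, 0.0318], [0.5678, 0.0745]]
2.0167 [ 0.51004232 -0.05911188  0.24932763] [-0.70762135  0.43864945 -0.81697057]
```

The three estimates agree to about 2 mm. I'll descend above stud 1 to TCP z of about 0.10.

```bash
python3 -m creep '0 0 0 .002 -.0106 -.025 1;0 0 0 .002 -.0106 -.025 1;0 0 0 .002 -.0106 -.025 1;0 0 0 .002 -.0106 -.025 1;0 0 0 .002 -.0106 -.025 1;0 0 0 .002 -.0106 -.025 1;0 0 0 .002 -.0106 -.025 1;0 0 0 .0025 -.0106 -.025 1;0 0 0 0 0 0 1;0 0 0 0 0 0 1;0 0 0 0 0 0 1;0 0 0 0 0 0 1'
```

```text
time: 3.02
eef_pos: [0.5231, -0.1213, 0.1019]
tcp_rot: [0.162, 0.987, -0.0, 0.001]
force: [-0.1, -0.4, 0.5]
finger_gap: -0.0003
gripper_force: 0.0
```

```bash
python3 -m creep '0 0 0 0 0 -.007 1;0 0 0 0 -.001 -.007 1;0 0 0 0 0 -.007 1;0 0 0 0 0 -.0014 1;0 0 0 0 0 -.0014 1;0 0 0 0 0 -.0014 1;0 0 0 0 0 -.0014 1;0 0 0 0 0 -.0014 1;0 0 0 0 0 -.0014 1;0 0 0 0 0 -.0014 1;0 0 0 0 0 -.0014 1;0 0 0 0 0 0 1;0 0 0 0 0 0 1;0 0 0 0 0 0 1'
```

```text
time: 4.18
eef_pos: [0.5224, -0.1228, 0.0757]
tcp_rot: [0.162, 0.987, -0.0, 0.0]
force: [-0.5, -1.3, 0.6]
finger_gap: -0.0002
gripper_force: 0.0
```

```bash
for i in 1 2; do :; done; python3 -m creep '0 0 0 0 0 -.0007 1;0 0 0 0 0 -.0007 1;0 0 0 0 0 0 1'; python3 -m creep '0 0 0 0 0 -.0007 1;0 0 0 0 0 0 1'; python3 -c "
from workcell import manip,sys
" 2>/dev/null
python3 - <<'E'
from h import *
im,_=manip.capture('wrist');cv2.imwrite('pics/w2.png',im)
E
```

```text
time: 4.43
eef_pos: [0.5225, -0.1228, 0.075]
tcp_rot: [0.162, 0.987, -0.0, 0.0]
force: [-1.8, -0.2, 3.2]
finger_gap: 0.0003
gripper_force: 1.0
time: 4.6
eef_pos: [0.5224, -0.1228, 0.0744]
tcp_rot: [0.162, 0.987, -0.0, 0.0]
force: [-0.9, -0.5, 1.9]
finger_gap: -0.0003
gripper_force: 1.2
```

View pics/w2.png

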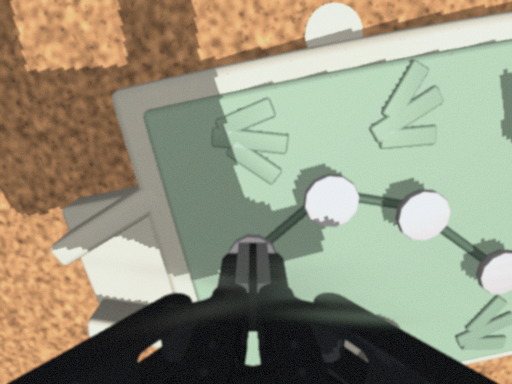

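The wrist view shows the fingertips on stud 1's head at (252,245), with studs 2 to 4 still standing. Force is about 2–3 N, which matches friction. I'll keep going down to the firm stop.

```bash
python3 -m creep '0 0 0 0 0 -.0007 1;0 0 0 0 0 0 1'|sed -n 2,4p; python3 -m creep '0 0 0 0 0 -.0007 1;0 0 0 0 0 0 1'|sed -n 2,4p
```

```text
eef_pos: [0.5225, -0.1228, 0.0738]
tcp_rot: [0.162, 0.987, -0.0, 0.0]
force: [-0.1, -1.5, 2.7]
eef_pos: [0.5225, -0.1228, 0.0737]
tcp_rot: [0.162, 0.987, -0.0, 0.0]
force: [-2.3, -0.4, 5.4]
```

```bash
python3 -m creep '0 0 0 0 0 -.0007 1;0 0 0 0 0 0 1'|sed -n 2,4p
```

```text
eef_pos: [0.5225, -0.1228, 0.0737]
tcp_rot: [0.162, 0.987, -0.0, 0.0]
force: [-2.8, 0.5, 8.1]
```

Stud 1 is home: z stalled at 0.0737 m while the force rose to 8 N. Now stud 2.

```bash
python3 -m creep '0 0 0 0 0 .015 1;0 0 0 0 0 .015 1;0 0 0 -.0087 .019 0 1;0 0 0 -.0087 .019 0 1;0 0 0 -.0088 .019 0 1;0 0 0 0 0 0 1;0 0 0 0 0 -.008 1;0 0 0 0 0 -.008 1;0 0 0 0 0 -.00175 1;0 0 0 0 0 -.00175 1;0 0 0 0 0 -.00175 1;0 0 0 0 0 -.00175 1;0 0 0 0 0 -.00175 1;0 0 0 0 0 -.00175 1;0 0 0 0 0 -.00175 1;0 0 0 0 0 -.00175 1;0 0 0 0 0 0 1;0 0 0 0 0 0 1;0 0 0 0 0 0 1'|sed -n 1,4p
```

```text
time: 6.73
eef_pos: [0.503, -0.0803, 0.0737]
tcp_rot: [0.162, 0.987, -0.0, 0.0]
force: [-3.2, -1.8, 8.5]
```

```bash
python3 -m creep '0 0 0 0 0 .015 1;0 0 0 0 0 .015 1;0 0 0 .0087 .017 0 1;0 0 0 .0087 .017 0 1;0 0 0 .0088 .017 0 1;0 0 0 0 0 0 1;0 0 0 0 0 -.008 1;0 0 0 0 0 -.008 1;0 0 0 0 0 -.00175 1;0 0 0 0 0 -.00175 1;0 0 0 0 0 -.00175 1;0 0 0 0 0 -.00175 1;0 0 0 0 0 -.00175 1;0 0 0 0 0 -.00175 1;0 0 0 0 0 -.00175 1;0 0 0 0 0 -.00175 1;0 0 0 0 0 0 1;0 0 0 0 0 0 1;0 0 0 0 0 0 1'|sed -n 1,4p
```

```text
time: 8.32
eef_pos: [0.5225, -0.0419, 0.0737]
tcp_rot: [0.162, 0.987, -0.0, 0.0]
force: [-5.5, -1.0, 9.8]
```

```bash
python3 -m creep '0 0 0 0 0 .015 1;0 0 0 0 0 .015 1;0 0 0 .0199 .0153 0 1;0 0 0 .0199 .0153 0 1;0 0 0 .0199 .0153 0 1;0 0 0 0 0 0 1;0 0 0 0 0 -.008 1;0 0 0 0 0 -.008 1;0 0 0 0 0 -.00175 1;0 0 0 0 0 -.00175 1;0 0 0 0 0 -.00175 1;0 0 0 0 0 -.00175 1;0 0 0 0 0 -.00175 1;0 0 0 0 0 -.00175 1;0 0 0 0 0 -.00175 1;0 0 0 0 0 -.00175 1;0 0 0 0 0 0 1;0 0 0 0 0 0 1;0 0 0 0 0 0 1'|sed -n 1,4p
```

```text
time: 9.9
eef_pos: [0.5673, -0.0075, 0.0737]
tcp_rot: [0.162, 0.987, -0.0, 0.0]
force: [-5.2, -3.1, 8.5]
```

```bash
python3 -m creep '0 0 0 0 0 .015 1;0 0 0 0 0 .015 1;0 0 0 .0089 .0168 0 1;0 0 0 .0089 .0168 0 1;0 0 0 .0089 .0168 0 1;0 0 0 0 0 0 1;0 0 0 0 0 -.008 1;0 0 0 0 0 -.008 1;0 0 0 0 0 -.00175 1;0 0 0 0 0 -.00175 1;0 0 0 0 0 -.00175 1;0 0 0 0 0 -.00175 1;0 0 0 0 0 -.00175 1;0 0 0 0 0 -.00175 1;0 0 0 0 0 -.00175 1;0 0 0 0 0 -.00175 1;0 0 0 0 0 0 1;0 0 0 0 0 0 1;0 0 0 0 0 0 1'|sed -n 1,4p
```

```text
time: 11.48
eef_pos: [0.5872, 0.0303, 0.0737]
tcp_rot: [0.162, 0.987, -0.0, 0.0]
force: [-5.7, -0.2, 8.3]
```

```bash
python3 -m creep '0 0 0 0 0 .015 1;0 0 0 0 0 .015 1;0 0 0 -.0087 .019 0 1;0 0 0 -.0087 .019 0 1;0 0 0 -.0087 .019 0 1;0 0 0 0 0 0 1;0 0 0 0 0 -.008 1;0 0 0 0 0 -.008 1;0 0 0 0 0 -.00175 1;0 0 0 0 0 -.00175 1;0 0 0 0 0 -.00175 1;0 0 0 0 0 -.00175 1;0 0 0 0 0 -.00175 1;0 0 0 0 0 -.00175 1;0 0 0 0 0 -.00175 1;0 0 0 0 0 -.00175 1;0 0 0 0 0 0 1;0 0 0 0 0 0 1;0 0 0 0 0 0 1'|sed -n 1,4p
```

```text
time: 13.07
eef_pos: [0.5677, 0.073, 0.0737]
tcp_rot: [0.162, 0.987, -0.0, 0.0]
force: [-5.3, -1.6, 8.6]
```

All six stopped at the same height. I'll lift clear and check.

```bash
python3 -m creep '0 0 0 0 0 .02 1;0 0 0 0 0 .03 1;0 0 0 0 -.02 .04 1;0 0 0 0 -.02 .04 1;0 0 0 0 -.02 .04 1;0 0 0 0 -.02 .03 1;0 0 0 0 -.02 .02 1;0 0 0 0 0 0 1;0 0 0 0 0 0 1;0 0 0 0 0 0 1;0 0 0 0 0 0 1;0 0 0 0 0 0 1'
python3 - <<'E'
from h import *
im,d=manip.capture('wrist');cv2.imwrite('pics/w3.png',im)
E
```

```text
time: 14.07
eef_pos: [0.5672, -0.0009, 0.2361]
tcp_rot: [0.162, 0.987, 0.0, -0.001]
force: [0.4, -0.0, 0.4]
finger_gap: 0.0002
gripper_force: 0.0
```

View pics/w3.png

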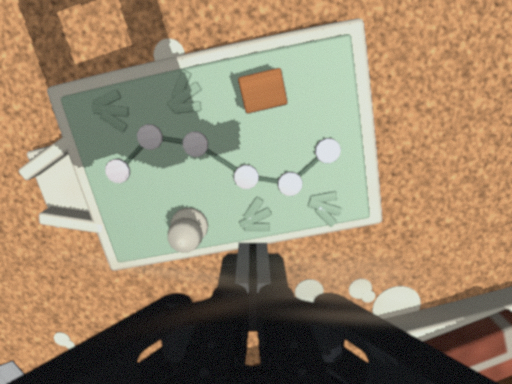

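The wrist view shows all six heads flat on the rubber, from (117,171) to (328,151). The block at (262,90) and the finial at (185,232) are both upright and in place, and the arm is clear.

```bash
python3 -c "
from workcell import manip
print(manip.close_job())"
```

```text
the job is handed in; nothing more can be done
None
```

I pressed all six studs to their firm stop in order from the pouring lip, in one low pass at about 8–10 N each; the finial and block stayed put, nothing else was approached, and the job is handed in (no verdict shown).

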